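# Jog the sample rack up to the index mark

## Task

Slide the shutter of the rack feeder back off its jog button, then hold the button down in one long press of at least three seconds until the pointer on the tube-rack carriage stands opposite the fixed index fin, and let go; a short extra press is fine if it stops a little short, but the carriage cannot go back. Then slide the shutter fully closed over the button again. Move the carriage only with the button, never by hand, and leave the dish, tape roll, cup and vial where they stand.

Things in the scene. Friction and masses are not known exactly. Their poses are not given: they have to be found in the camera images.
- feeder: the rack feeder, a fixed bench module: a white control box with a low grey bed joined to its left. Origin on the table under the box's centre; x to its back, y left along the bed, z up. Box: x -72 to 68, y -40 to 40, top z 55 mm, a low stop at the rear of its top. Bed: x -82 to 68, y 40 to 232, 14 mm high, end bracket 41 mm high
- jog (a joint): travel of the momentary jog button, m: 0 released, 0.006 fully down. Spring return: 2 N starts it, 5 N holds it fully down. While it is down by more than about 1 mm the carriage creeps at a steady 8 mm/s; on release the carriage stops at once
- jog_top (a point): centre of the top face of the jog button, a black round cap of 30 mm diameter standing 12 mm proud of the control box, at x -38, y 0, z 67 mm in the feeder's frame when released; pressed straight down
- shutter (a joint): travel of the sliding shutter, m: 0 fully closed (front stop, button covered), 0.07 fully open (back stop, button bare). It slides along the feeder's x, resists with about 1.5 N and stays where it is left
- shutter_rib (a point): middle of the top edge of the shutter's black push rib, z 90 mm. The shutter is an aluminium cover 60 mm long in x, 64 mm wide in y, top at z 74 mm, centred over the button when closed; the rib stands on its middle: 8 mm thick in x, 36 mm wide, 16 mm tall, to be pushed from front or back with shut fingers. The button is bare only with the shutter open
- carriage (a joint): travel of the carriage along the feeder's +y (left along the bed), m: 0 at the box end, 0.085 at the far stop; pointer opposite the index fin at 0.062. Moves only one way. It carries a fixed rack of capped tubes, up to 134 mm above the table; carriage and rack are 58 mm wide in y, 142 mm in x, and never come nearer the box than y 76 mm
- carriage_mark (a point): top of the carriage's pointer, a small upright steel fin 4 mm thick on its front edge, at the middle of the carriage's width, z 41 mm
- index_mark (a point): top inner edge of the fixed upright steel index fin (4 mm thick, top at z 41 mm) on the front edge of the bed; the pointer must come opposite to it, to the same y in the feeder's frame. At x -77, y 167, z 41 mm there
- petri_dish: bystander: lidded dish, 58 mm across, 15 mm high, standing behind the control box; origin under its centre
- tape_roll: bystander: roll of tape lying flat, 62 mm across, 19 mm high, behind the bed; origin under its centre
- cup: bystander: open clear specimen cup, 62 mm across, 68 mm high, beyond the far end of the bed; origin under its centre
- strips: bystander: white capped vial, 40 mm across, 108 mm high, standing behind the control box to its right; origin under its centre

How it is judged:
On the way, in this order (a step that is already met when the one before it is completed fails the run):
1. the shutter is slid back, clear of the button (value of joint shutter above 0.045 m), for 0.2 s.
2. the jog button is held down without a break for three seconds (value of joint jog above 0.002 m), for 3 s.
3. the button is released with the pointer opposite the index fin (within 6 mm) (value of joint jog below 0.001 m and y of carriage_mark in the frame of index_mark between -0.006 and 0.006 m), for 0.3 s.
At the end, for the whole second after the job is handed in: the button is released, the carriage stands still with its pointer within 6 mm of the index fin along the bed, and the shutter is closed to within 6 mm of its front stop (all of step 3 and value of joint shutter below 0.006 m and velocity of joint carriage below 0.001 m/s); the robot touches nothing.
It fails at once if the carriage, its rack or a tube is pushed by the robot (contact force between any of the fingers, the arm and carriage above 1 N).
It fails at once if a bystander is moved more than 25 mm (distance of any of petri_dish, tape_roll, cup, strips from where it was at the start of the episode above 0.025 m).
It also fails if it takes over 51 s, if anything falls off the work surface, if the arm or the gripper's body presses on something with over 40 N, if the wrist force passes 120 N, or if a joint passes its speed limit or range.

## Robot

A 7-joint arm with a two-finger parallel gripper is mounted at the origin on a cart in front of the work surface, level with it; the furniture and walls round the work are solid. World frame = base frame: x ahead of the robot, y to its left, z up, the work surface at z = 0. Lengths are in m, angles in rad, forces in N, time in s.
With the tool pointing down it reaches from about 0.4 to 0.75 m from the base axis. Payload 19.5 kg.
Tool frame: the origin (TCP) lies midway between the tips of the shut fingers; the grasp point (between the pads) lies 19 mm behind it; z points along the fingers, y is the line along which they close (so a half turn about z gives the same grasp; the last joint's range is limited). The gripper opens to 85 mm and grips with 20 to 120 N. Pads are 22 mm wide; open, the fingers measure 114 mm over their backs; the gripper's body (76 mm by 85 mm) begins 54 mm behind the grasp point. The pads swing forward as they close: fully open they stand 13 mm farther back than shut.
Start: joints at [-1.17, 0.707, -0.028, 1.485, 0.022, 0.951, -0.075], TCP at [0.246, 0.52, 0.231] pointing down, gripper open.
Joint ranges: [-2.71, 2.71], [-0.32, 2.16], [-1.57, 1.52], [0, 2.45], [-1.46, 4.6], [0, 2.02], [-2.83, 2.83]. Speed limits (rad/s): [1.89, 1.89, 2.57, 2.57, 3.01, 3.01, 3.01].

## Interface

Orientations are given as a rotation vector (axis times angle).
In Python, from workcell import observe, optics, job, find_in, regions_of, tip_of gives the robot as it stands. The module is installed in compiled form; this text tells all that it offers.
- The arm moves only by the shell command python3 -m jog 'ROWS' [OPENING]. ROWS is text: rows parted by semicolons, each of 4 numbers parted by spaces: the shift along the tool's x, y, z in units of 25 mm (1.0 is 25 mm), then the turn about the tool's z in units of 8 degrees (1.0 is 8 degrees). In form: x y z yaw; .... A call has 1 to 8 rows; each row is the pose to reach, as a shift and turn from the pose commanded when the call began, along the tool's axes at that moment; what a row does not reach only later rows make up. A row lasts 1/10 s, in which the tool goes at most 50 mm and 8.59 degrees, less where a joint would pass 70% of its speed; a pose out of reach is approached as far as the arm can. A call with a gripper value outside its range is refused whole. OPENING is the finger opening in mm, from 0 to 85.4, set as the call begins (- or left out, the last holds). The fingers move at their own pace and stop on an object; the grip force is fixed at half the most. Time passes only in rows, so rows that repeat a pose let the fingers close. It gives the time, the measured TCP pose, the force, the opening and the grip force at its end, in the units of the state.
- observe(): the state, without advancing time (a new reading comes with each control period).
- optics.grab_frame(name): name is "side" or "top"; returns a dict with "color" (384x512x3 uint8, blue, green, red), "range_z" (384x512 float32, m along the optical axis (not along the pixel's ray), 0 where there is no reading), "mtx" (3x3 intrinsics, pixels), "k1" (the pictures are not rectified: a ray, as slopes to the right and down, at radius r is drawn at 1 + k1 r^2 times it, then the intrinsics apply), "cam_to_world" (4x4, takes a point from camera to world coordinates). Camera axes: x right, y down, z forward; pixel columns grow to the right and rows downward; lengths in m; the calibration is good to about 2 mm. A picture is of the moment at which its call begins.
- job.finish_job(): hands the job in; it is judged then, once.
Trained networks look in the newest picture that a camera, given by its name, has taken for a name from the list of things; names that differ only in an ending like _2 or _b are one class to them, and where a whole thing is asked for, a point or a joint stands for the part that bears it (a point fixed in the world has none). Each returns a list of dicts, best first, with "p" (0 to 1); they miss things now and then, are a little off and sometimes report something else, mostly with a low value. They report only what shows in the picture. A call takes as long as a camera call.
- find_in(name, camera): "extent" ([centre column, centre row, width, height] in pixels, round what is visible of it).
- regions_of(name, camera): "mask" (384x512 bool, what is visible of it) and "extent" ([centre column, centre row, width, height] in pixels, round what is visible of it).
- tip_of(name, camera): "uv" ([column, row] in pixels: a listed point, or the origin of a listed thing).
The state is a dict: "time": time; "joint_pos": joint angles; "qvel": joint speeds; "tau": joint torques, N m; "ee_pos": TCP position; "orientation": TCP orientation; "force": force on the tool from outside, world axes, zero at the start; "ft_torque": the same for the moment, N m; "width": opening from 0.0 (shut) to 1.0 (fully open); "finger_force": force on a finger pad.
Only numpy, scipy, OpenCV 4.12 (cv2) and the standard library are available. Lean on these libraries where they do the work, as an engineer would, in place of code of your own. Each camera call takes 0.05 s, during which the arm holds its last target. There are 200 camera calls.

## Working session

There is one attempt and no reset: what is moved stays moved. The work goes in short steps, Python scripts to look and compute and a shell command to move; the robot and the scene stay as the last step left them, time stands still between calls to the robot, and variables do not carry over. Pictures are saved under pics/ and viewed, at most 10 in all, crops included, and the job is handed in when it is done.

```bash
mkdir -p pics; cat > h.py <<'E'
import numpy as np, cv2
from workcell import observe, optics, find_in, regions_of, tip_of
from scipy.spatial.transform import Rotation as R
def ray(f,uv):
    K=f["mtx"];d=np.array([f["k1"],0,0,0,0],float)
    p=cv2.undistortPoints(np.array([[uv]],float),K,d)[0,0]
    return np.array([p[0],p[1],1.])
def at_z(f,uv,z):
    T=f["cam_to_world"];d=T[:3,:3]@ray(f,uv);o=T[:3,3]
    return o+d*(z-o[2])/d[2]
def by_depth(f,uv):
    u,v=np.round(uv).astype(int);r=f["range_z"][v,u];T=f["cam_to_world"]
    return T[:3,:3]@(ray(f,uv)*r)+T[:3,3]
E
cat > a.py <<'E'
from h import *
np.set_printoptions(precision=4,suppress=True)
fs={}
for c in("top","side"):
    f=fs[c]=optics.grab_frame(c);cv2.imwrite(f"pics/{c}0.png",f["color"])
    for n,z in(("shutter_rib",.09),("carriage_mark",.041),("index_mark",.041),("feeder",0),("petri_dish",0),("tape_roll",0),("cup",0),("strips",0)):
        for t in tip_of(n,c)[:1]: print(c,n,t["p"],np.round(t["uv"],1),at_z(f,t["uv"],z))
s=observe();print(s["time"],s["ee_pos"],s["force"],s["width"]);print(R.from_rotvec(s["orientation"]).as_matrix())
E
python3 a.py
```

```text
top shutter_rib 0.75 [306.3 198.2] [0.5346 0.0531 0.09  ]
top carriage_mark 0.88 [263.1 238.8] [0.4514 0.1505 0.041 ]
top index_mark 0.97 [246.9 249.3] [0.4285 0.1884 0.041 ]
top feeder 0.88 [294.7 190. ] [0.5708 0.0679 0.    ]
top petri_dish 0.89 [277.9 150.7] [0.6708 0.1045 0.    ]
top tape_roll 0.76 [225.5 176.8] [0.6086 0.2353 0.    ]
top cup 0.59 [184.1 239. ] [0.4595 0.3376 0.    ]
top strips 0.89 [332.9 145.9] [ 0.6797 -0.0333  0.    ]
side shutter_rib 0.93 [256.6 213.6] [0.534  0.0627 0.09  ]
side carriage_mark 0.91 [209.9 221.1] [0.4476 0.1399 0.041 ]
side index_mark 0.81 [201.  211.6] [0.4322 0.1904 0.041 ]
side feeder 0.76 [274.5 250.4] [0.5754 0.065  0.    ]
side petri_dish 0.45 [312.3 237. ] [0.6738 0.1077 0.    ]
side tape_roll 0.45 [275.3 216. ] [0.6172 0.2246 0.    ]
side cup 0.91 [207.1 201.4] [0.4583 0.337  0.    ]
0.9 [0.2464 0.5195 0.2313] [ 0.1835 -0.1777  0.6473] 1.0025676806312254
[[-0.9035  0.4285 -0.0001]
 [ 0.4285  0.9035 -0.0001]
 [ 0.     -0.0001 -1.    ]]
```

View pics/top0.png

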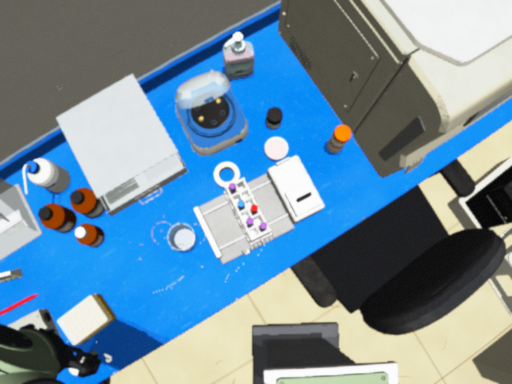

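View pics/side0.png

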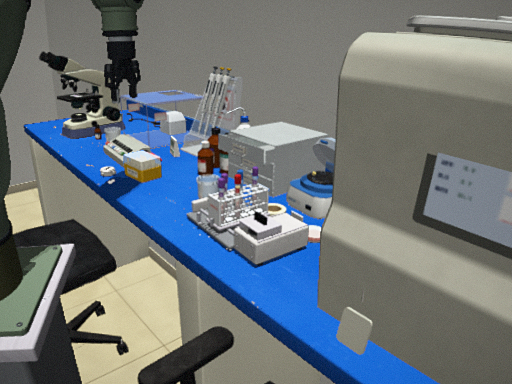

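The top view shows the box centre at about (297,188), the rib at (306,198), the rack at (250,208) and the bed out to (200,220). The side view agrees, and the shutter is closed. Next I'll fit the feeder's pose.

```bash
cat > b.py <<'E'
from h import *
np.set_printoptions(precision=4,suppress=True)
f=optics.grab_frame("top")
T=f["cam_to_world"]
V,U=np.mgrid[130:290,170:350];U=U.ravel();V=V.ravel()
p=cv2.undistortPoints(np.stack([U,V],1)[:,None].astype(float),f["mtx"],np.array([f["k1"],0,0,0,0.]))[:,0]
P=(np.c_[p,np.ones(len(p))]*f["range_z"][V,U][:,None])@T[:3,:3].T+T[:3,3]
for lo,hi in((.047,.062),(.047,.095)):
    m=((P[:,2]>lo)&(P[:,2]<hi)&(np.hypot(P[:,0]-.57,P[:,1]-.065)<.09)).astype(bool)
    print(lo,hi,m.sum(),cv2.minAreaRect(P[m][:,:2].astype(np.float32)),P[m].mean(0))
m=(P[:,2]>.078)&(P[:,2]<.1)&(np.hypot(P[:,0]-.54,P[:,1]-.06)<.06);print("rib",m.sum(),P[m].mean(0))
m=(P[:,2]>.05)&(P[:,2]<.15)&(np.hypot(P[:,0]-.53,P[:,1]-.155)<.1)&(P[:,1]>.11);print("rack",m.sum(),cv2.minAreaRect(P[m][:,:2].astype(np.float32)))
c=cv2.resize(f["color"][140:270,185:335],None,fx=5,fy=4.6,interpolation=cv2.INTER_CUBIC)
c=cv2.resize(f["color"][145:265,185:335],None,fx=5,fy=5,interpolation=cv2.INTER_CUBIC);cv2.imwrite("pics/crop1.png",c)
print(T[:3,3])
E
python3 b.py
```

```text
0.047 0.062 1273 ((0.5664060115814209, 0.07068509608507156), (0.14049109816551208, 0.0808311179280281), 24.810279846191406) [0.5784 0.0802 0.0548]
0.047 0.095 2055 ((0.5664060115814209, 0.07068509608507156), (0.14049109816551208, 0.0808311179280281), 24.810279846191406) [0.5642 0.0726 0.0624]
rib 76 [0.5359 0.0574 0.0879]
rack 1231 ((0.5339834690093994, 0.1460135281085968), (0.13568928837776184, 0.13607579469680786), 24.82886505126953)
[0.3646 0.1908 1.0948]
```

View pics/crop1.png

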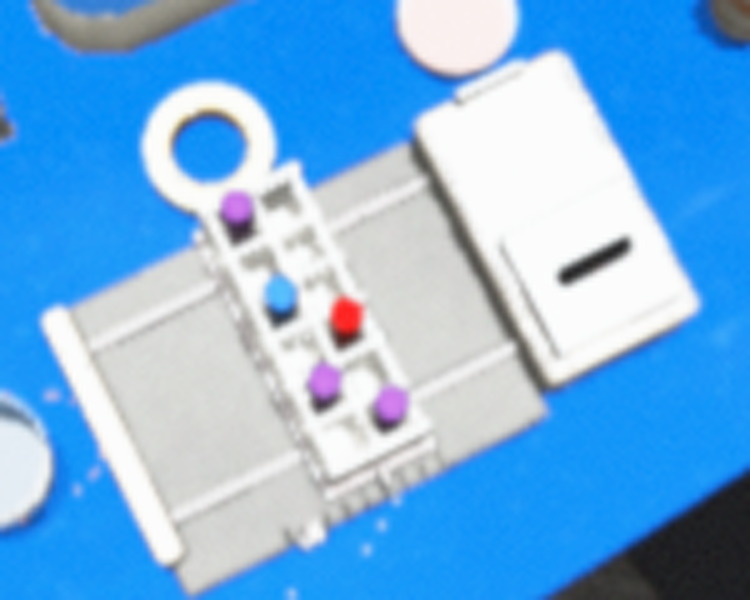

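```bash
python3 -m jog '-2 -1.5 0 0.6;-4 -3 0 1.2;-6 -4.4 0 1.8;-8 -5.9 0 2.4;-10 -7.4 0 3;-12 -8.9 0 3.6;-14 -10.3 0 4.2;-16 -11.8 0 4.97' 0; cat > c.py <<'E'
from h import *
import sys
np.set_printoptions(precision=4,suppress=True)
Y=np.radians(24.81);O=np.array([.5682,.0715,0]);F=np.array([[np.cos(Y),np.sin(Y),0],[-np.sin(Y),np.cos(Y),0],[0,0,1]])
s=observe();M=R.from_rotvec(s["orientation"]).as_matrix();p=F@(s["ee_pos"]-O)
print("t",s["time"],"feeder",p,"F",s["force"],"w",s["width"],"j7",s["joint_pos"][6]);print("tool in feeder\n",F@M)
if len(sys.argv)>3:
    g=np.array([float(v) for v in sys.argv[1:4]])/1000;e=(F@M)
    ya=np.degrees(np.arctan2(e[1,0],e[0,0]))-90
    print("units",e.T@(g-p)/.025,"yaw",ya/8)
for c in sys.argv[4:]:
    f=optics.grab_frame(c)
    for n,z in(("shutter_rib",.09),("carriage_mark",.041),("index_mark",.041)):
        for t in tip_of(n,c)[:1]: print(c,n,round(t["p"],2),np.round(t["uv"],1),F@(at_z(f,t["uv"],z)-O))
E
python3 c.py -72 0 82
```

```text
time: 1.75
ee_pos: [0.4361, 0.1652, 0.2315]
orientation: [1.695, 2.645, 0.001]
force: [1.8, 0.7, 0.2]
width: -0.001
finger_force: 0.0
t 1.75 feeder [-0.0806  0.1404  0.2315] F [1.8062 0.6999 0.1523] w -0.0006041047473193966 j7 0.09547922769383271
tool in feeder
 [[ 0.0023  1.      0.0005]
 [ 1.     -0.0023 -0.    ]
 [-0.      0.0005 -1.    ]]
units [-5.6166  0.3539  5.9802] yaw -0.01649608807550429
```

```bash
python3 -m jog '-1.8 0.2 0 0;-3.6 0.3 0.6 0;-3.6 0.3 2 0;-3.6 0.3 3 0;-3.6 0.3 3 0' | head -2; python3 c.py -72 0 82
```

```text
time: 2.25
ee_pos: [0.479, 0.0881, 0.1542]
t 2.25 feeder [-0.074   0.0525  0.1542] F [-0.3497 -0.3093  0.1742] w -0.00244361700698233 j7 0.27647225206416937
tool in feeder
 [[-0.0006  1.     -0.004 ]
 [ 1.      0.0006  0.0009]
 [ 0.0009 -0.004  -1.    ]]
units [-2.1028  0.0889  2.8866] yaw 0.004402068578656326
```

```bash
python3 -m jog '-1.8 0.1 1 0;-2.1 0.1 2.4 0;-2.1 0.1 2.9 0;-2.1 0.1 2.9 0' | head -2; python3 c.py 10 0 82
```

```text
time: 2.65
ee_pos: [0.5042, 0.0419, 0.0836]
t 2.65 feeder [-0.0705 -0.      0.0836] F [0.2594 0.1618 0.5806] w -0.0011114696728659183 j7 0.36231962243157745
tool in feeder
 [[-0.001   1.     -0.0014]
 [ 1.      0.001   0.0004]
 [ 0.0004 -0.0014 -1.    ]]
units [-0.0024  3.2191  0.0588] yaw 0.007368065851640182
```

```bash
python3 -m jog '0 0.5 0.06 0;0 1 0.06 0;0 1.5 0.06 0;0 2 0.06 0;0 2.5 0.06 0;0 3 0.06 0;0 3.2 0.06 0;0 3.2 0.06 0' | head -4; python3 c.py 10 0 82 top side
```

```text
time: 3.45
ee_pos: [0.5783, 0.0766, 0.0844]
orientation: [1.688, 2.647, 0.004]
force: [1.0, 1.4, 9.1]
t 3.45 feeder [0.0113 0.0005 0.0844] F [1.0138 1.4078 9.0904] w 0.0038606820456672727 j7 0.32395690309628217
tool in feeder
 [[-0.0021  1.      0.0033]
 [ 1.      0.0021 -0.0007]
 [-0.0007  0.0033 -1.    ]]
units [-0.018  -0.0518  0.0978] yaw 0.015272414804481826
top shutter_rib 0.72 [293.8 176.9] [ 0.0172 -0.0001  0.09  ]
top carriage_mark 0.77 [263.5 240.4] [-0.0765  0.1216  0.041 ]
top index_mark 0.76 [248.  250.6] [-0.0815  0.1638  0.041 ]
side shutter_rib 0.76 [278.8 204.7] [0.0296 0.0153 0.09  ]
side carriage_mark 0.69 [210.5 219.7] [-0.0762  0.1178  0.041 ]
side index_mark 0.98 [198.6 212. ] [-0.0792  0.1662  0.041 ]
```

```bash
python3 - <<'E'
from h import *
a=optics.grab_frame("side")["color"][165:275,185:325];b=optics.grab_frame("top")["color"][145:255,215:355]
cv2.imwrite("pics/d.png",np.hstack([cv2.resize(i,(390,306),interpolation=2) for i in(a,b)]))
E
```

```text
(no output)
```

View pics/d.png

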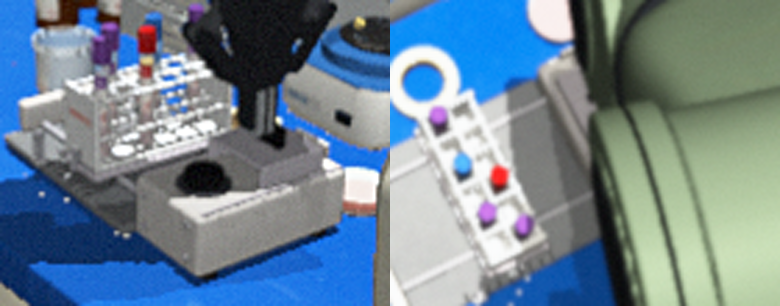

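The side crop shows the black button bare at about (205,178) with the shutter pushed back under the fingers. Step 1 looks done, so I'll move over the button.

```bash
python3 -m jog '0 0 -0.8 0;0 -0.9 -1 0;0 -1.9 -1 0;0 -1.9 -0.5 0;0 -1.9 0.2 0;0 -1.9 0.2 0' | head -4; python3 c.py -38 0 57
```

```text
time: 4.55
ee_pos: [0.5336, 0.056, 0.0767]
orientation: [-1.69, -2.647, 0.001]
force: [0.2, 0.7, 0.9]
t 4.55 feeder [-0.0379  0.0005  0.0767] F [0.166  0.6737 0.8743] w 0.005157898889598635 j7 0.34809478109858005
tool in feeder
 [[-0.0016  1.     -0.0012]
 [ 1.      0.0016  0.0004]
 [ 0.0004 -0.0012 -1.    ]]
units [-0.0186 -0.0018  0.7884] yaw 0.011603320164221387
```

```bash
python3 -m jog '0 0 0.4 0;0 0 0.7 0;0 0 0.78 0;0 0 0.78 0;0 0 0.78 0;0 0 0.78 0;0 0 0.78 0;0 0 0.78 0'; python3 c.py -38 0 57 top side
```

```text
time: 5.35
ee_pos: [0.5348, 0.0559, 0.0602]
orientation: [1.69, 2.646, 0.003]
force: [-10.0, 0.1, 53.4]
width: 0.001
finger_force: 27.2
t 5.35 feeder [-0.0368 -0.0001  0.0602] F [-10.0062   0.115   53.3925] w 0.0007728536237748009 j7 0.349417066266734
tool in feeder
 [[-0.0011  1.      0.0031]
 [ 1.      0.0011 -0.0007]
 [-0.0007  0.0031 -1.    ]]
units [ 0.0059 -0.048   0.1274] yaw 0.007719440141231715
top shutter_rib 0.81 [296.8 176.9] [ 0.0142 -0.0062  0.09  ]
top carriage_mark 0.59 [258.6 241.2] [-0.0731  0.1324  0.041 ]
top index_mark 0.56 [245.7 248.6] [-0.0751  0.1665  0.041 ]
side shutter_rib 0.77 [278.7 206. ] [0.0253 0.0103 0.09  ]
side carriage_mark 0.86 [208.  217.2] [-0.0746  0.1314  0.041 ]
side index_mark 0.65 [198.8 212. ] [-0.0788  0.1659  0.041 ]
```

```bash
for i in 1; do python3 -m jog '0 0 -0.04 0;0 0 -0.1 0;0 0 -0.1 0;0 0 -0.1 0;0 0 -0.1 0;0 0 -0.1 0;0 0 -0.1 0;0 0 -0.1 0'; done; python3 -m jog '0 0 0 0;0 0 0 0;0 0 0 0;0 0 0 0;0 0 0 0;0 0 0 0;0 0 0 0;0 0 0 0'; python3 -m jog '0 0 0 0;0 0 0 0;0 0 0 0;0 0 0 0;0 0 0 0;0 0 0 0;0 0 0 0;0 0 0 0' ; python3 c.py -38 0 57 top side
```

```text
time: 6.55
ee_pos: [0.5347, 0.0559, 0.0609]
orientation: [1.69, 2.647, 0.002]
force: [-0.2, 0.4, 13.2]
width: 0.0
finger_force: 6.2
time: 7.35
ee_pos: [0.5347, 0.0559, 0.061]
orientation: [1.69, 2.647, 0.002]
force: [0.9, 1.6, 11.8]
width: 0.003
finger_force: 6.2
time: 8.15
ee_pos: [0.5347, 0.0559, 0.061]
orientation: [1.69, 2.647, 0.002]
force: [-0.7, 0.8, 12.6]
width: 0.001
finger_force: 6.2
t 8.15 feeder [-0.037  -0.0001  0.061 ] F [-0.6972  0.7601 12.6146] w 0.0013333938007697365 j7 0.3493279180725806
tool in feeder
 [[-0.0012  1.      0.0018]
 [ 1.      0.0012 -0.0005]
 [-0.0005  0.0018 -1.    ]]
units [ 0.0033 -0.0408  0.1581] yaw 0.00872235275182831
top shutter_rib 0.79 [293.8 174.5] [ 0.022  -0.0027  0.09  ]
top carriage_mark 0.75 [334.4 145.8] [ 0.0486 -0.1327  0.041 ]
top index_mark 0.61 [249.  249.2] [-0.0797  0.1603  0.041 ]
side shutter_rib 0.7 [277.  208.4] [0.0149 0.0031 0.09  ]
side index_mark 0.62 [201. 211.] [-0.072   0.1678  0.041 ]
```

```bash
cat > r.py <<'E'
from h import *
Y=np.radians(24.81);O=np.array([.5682,.0715,0]);F=np.array([[np.cos(Y),np.sin(Y),0],[-np.sin(Y),np.cos(Y),0],[0,0,1]])
f=optics.grab_frame("top");T=f["cam_to_world"]
V,U=np.mgrid[130:290,170:350];U=U.ravel();V=V.ravel()
p=cv2.undistortPoints(np.stack([U,V],1)[:,None].astype(float),f["mtx"],np.array([f["k1"],0,0,0,0.]))[:,0]
P=((np.c_[p,np.ones(len(p))]*f["range_z"][V,U][:,None])@T[:3,:3].T+T[:3,3]-O)@F.T
for lo,hi in((.018,.035),(.018,.15),(.06,.15)):
    m=(P[:,2]>lo)&(P[:,2]<hi)&(P[:,1]>.07)&(P[:,1]<.218)&(abs(P[:,0])<.06)
    print(lo,m.sum(),np.round(1000*np.percentile(P[m,1],[0,1,3,50,97,99,100]),1))
m=(P[:,0]<-.068)&(P[:,0]>-.095)&(P[:,2]>.022)&(P[:,2]<.05)&(P[:,1]>.07)&(P[:,1]<.218)
print("fins",np.round(1000*P[m][np.argsort(P[m,1])]).astype(int).tolist())
print(observe()["time"])
cv2.imwrite("pics/r%d.png"%(observe()["time"]*100),cv2.resize(f["color"][185:265,200:300],None,fx=6,fy=6,interpolation=cv2.INTER_CUBIC))
E
python3 r.py; ls pics
```

```text
0.018 662 [ 70.5  73.3  78.3 158.  210.4 215.2 218. ]
0.018 1545 [ 70.5  76.5  87.8 157.8 200.5 212.7 218. ]
0.06 707 [131.8 133.1 133.9 157.8 178.6 179.3 180.6]
fins [[-68, 128, 26], [-70, 130, 27], [-69, 132, 28], [-71, 133, 28], [-68, 134, 28], [-70, 135, 27], [-69, 137, 27], [-71, 138, 26], [-68, 139, 31], [-70, 140, 27], [-69, 142, 28], [-71, 143, 29], [-68, 144, 26], [-70, 145, 28], [-69, 147, 29], [-71, 148, 28], [-68, 149, 29], [-70, 150, 27], [-69, 152, 25], [-71, 153, 24], [-74, 155, 42], [-76, 156, 39], [-71, 156, 43], [-73, 157, 40], [-75, 158, 38], [-70, 158, 41], [-71, 159, 27], [-68, 160, 29], [-70, 161, 31], [-69, 163, 31], [-71, 164, 26], [-68, 165, 27], [-84, 165, 39], [-79, 165, 43], [-70, 166, 30], [-81, 166, 40], [-87, 166, 46], [-78, 167, 39], [-83, 167, 42], [-69, 168, 30], [-85, 168, 39], [-80, 168, 41], [-82, 169, 28], [-71, 169, 27], [-68, 170, 25], [-70, 171, 29], [-69, 173, 26], [-72, 174, 30], [-68, 175, 28], [-71, 176, 32], [-69, 178, 26], [-71, 179, 29], [-68, 180, 29], [-70, 181, 25], [-69, 184, 29], [-71, 185, 25]]
8.6
crop1.png
d.png
r860.png
side0.png
top0.png
```

```bash
python3 -m jog '0 0 0 0;0 0 0 0;0 0 0 0;0 0 0 0;0 0 0 0;0 0 0 0;0 0 0 0;0 0 0 0' | head -1; python3 -m jog '0 0 0 0;0 0 0 0;0 0 0 0;0 0 0 0;0 0 -0.6 0;0 0 -1.5 0;0 0 -2 0;0 0 -2 0'|head -2;python3 r.py; python3 c.py 60 0 110
```

```text
time: 9.4
time: 10.2
ee_pos: [0.5346, 0.0558, 0.1116]
0.018 660 [ 70.1  72.2  78.4 159.  207.7 214.5 217.9]
0.018 1541 [ 70.1  76.7  89.3 166.7 198.1 209.5 217.9]
0.06 731 [141.9 143.7 143.9 167.8 189.3 190.2 191.6]
fins [[-68, 139, 29], [-70, 140, 28], [-71, 143, 30], [-68, 144, 30], [-70, 145, 29], [-69, 147, 29], [-71, 148, 25], [-68, 149, 27], [-70, 150, 30], [-69, 152, 27], [-71, 153, 28], [-68, 155, 28], [-70, 156, 27], [-69, 158, 29], [-72, 159, 30], [-68, 160, 29], [-71, 161, 34], [-69, 163, 30], [-71, 164, 30], [-68, 165, 26], [-79, 165, 35], [-84, 165, 43], [-74, 165, 43], [-76, 166, 38], [-86, 166, 41], [-71, 166, 41], [-81, 166, 44], [-73, 167, 40], [-83, 167, 41], [-78, 167, 41], [-85, 168, 38], [-70, 168, 41], [-80, 168, 43], [-75, 168, 43], [-82, 169, 25], [-71, 169, 26], [-68, 170, 24], [-70, 171, 26], [-69, 173, 30], [-71, 174, 27], [-68, 175, 25], [-70, 176, 29], [-69, 178, 27], [-71, 179, 27], [-68, 180, 28], [-70, 181, 27], [-69, 184, 30], [-72, 185, 31], [-68, 186, 26], [-71, 187, 31], [-69, 189, 30], [-71, 190, 27], [-69, 191, 33], [-70, 192, 26], [-69, 194, 30], [-71, 195, 29]]
10.25
t 10.25 feeder [-0.0375 -0.      0.1106] F [ 1.5642 -0.8897 -0.1531] w -0.003721920110044178 j7 0.34591721820189253
tool in feeder
 [[-0.0012  1.      0.001 ]
 [ 1.      0.0012 -0.0003]
 [-0.0003  0.001  -1.    ]]
units [-0.0043  3.8996  0.0268] yaw 0.008758283869170214
```

Pointer and index fin line up: centres at about 167 and 167 mm. Next I go behind the rib.

```bash
python3 -m jog '0 1.5 0 0;0 3 0 0;0 3.9 0 0;0 3.9 0 0;0 3.9 0.5 0;0 3.9 1 0;0 3.9 1.1 0;0 3.9 1.1 0'|head -4;python3 c.py -25 0 82 side; python3 - <<'E'
from h import *
a=optics.grab_frame("side")["color"][165:275,185:325]
cv2.imwrite("pics/e.png",cv2.resize(a,(700,550),interpolation=2))
E
```

```text
time: 11.05
ee_pos: [0.6218, 0.0963, 0.082]
orientation: [-1.691, -2.647, 0.002]
force: [0.4, -0.6, 1.3]
t 11.05 feeder [0.059 0.    0.082] F [ 0.3675 -0.5679  1.255 ] w -0.0006932203450396034 j7 0.30128053225295515
tool in feeder
 [[-0.0008  1.     -0.0014]
 [ 1.      0.0008  0.0002]
 [ 0.0002 -0.0014 -1.    ]]
units [ 0.0018 -3.3619  0.0043] yaw 0.0055029925673046876
side shutter_rib 0.81 [277.1 210. ] [ 0.0102 -0.003   0.09  ]
side carriage_mark 0.86 [198.5 211.3] [-0.0776  0.1695  0.041 ]
side index_mark 0.62 [197.8 211.8] [-0.0802  0.1681  0.041 ]
```

View pics/e.png

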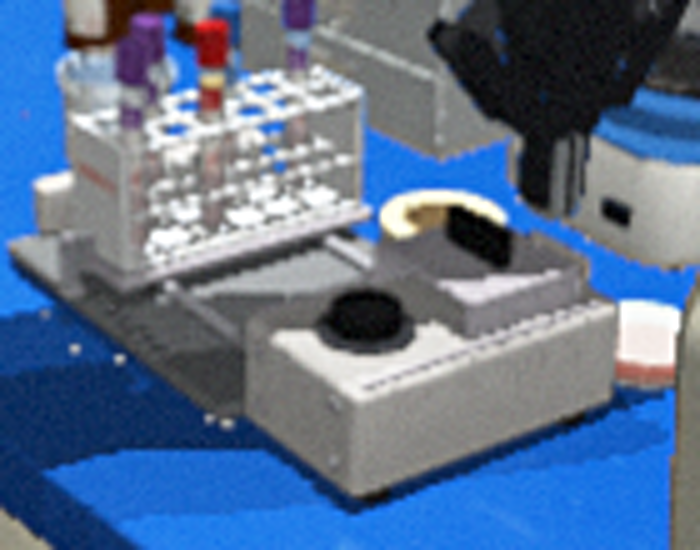

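The button is bare at (365,315) in this crop. The rib at (480,235) has the fingers behind it at (550,180), so I'll push the shutter closed.

```bash
python3 -m jog '0 -0.4 0 0;0 -0.8 0 0;0 -1.2 0 0;0 -1.6 0 0;0 -2 0 0;0 -2.4 0 0;0 -2.8 0 0;0 -2.8 0 0'|head -4;python3 -m jog '0 -0.12 0 0;0 -0.2 0 0;0 -0.2 0 0'|head -4; python3 c.py -25 0 82 side
```

```text
time: 12.1
ee_pos: [0.5584, 0.0668, 0.0832]
orientation: [1.692, 2.647, -0.0]
force: [-0.1, 0.6, -0.5]
time: 12.4
ee_pos: [0.5545, 0.0651, 0.0829]
orientation: [1.691, 2.648, 0.0]
force: [1.1, 0.4, 1.2]
t 12.4 feeder [-0.0152 -0.      0.0829] F [1.071  0.3829 1.2492] w -0.0008839548755541998 j7 0.33726374506782386
tool in feeder
 [[-0.0011  1.      0.0003]
 [ 1.      0.0011 -0.0002]
 [-0.0002  0.0003 -1.    ]]
units [ 0.001  -0.3939  0.0362] yaw 0.008017101591812903
side shutter_rib 0.91 [258.1 213.3] [-0.0314  0.0058  0.09  ]
side carriage_mark 0.57 [201.5 214. ] [-0.0788  0.1535  0.041 ]
side index_mark 0.71 [199.4 211.5] [-0.0764  0.1675  0.041 ]
```

```bash
for i in 1; do python3 -m jog '0 -0.08 0 0;0 -0.16 0 0;0 -0.16 0 0'|head -4;python3 -m jog '0 -0.06 0 0;0 -0.12 0 0;0 -0.12 0 0'|head -4; done; python3 c.py -25 0 82 side
```

```text
time: 12.9
ee_pos: [0.5504, 0.0633, 0.0828]
orientation: [-1.691, -2.647, 0.0]
force: [1.9, -0.4, 0.8]
time: 13.2
ee_pos: [0.5496, 0.0629, 0.0831]
orientation: [1.689, 2.646, 0.005]
force: [11.1, 3.8, -4.0]
t 13.2 feeder [-0.0205 -0.      0.0831] F [11.1351  3.7505 -4.0152] w 0.0026240429356646075 j7 0.3407058562893902
tool in feeder
 [[-0.0015  1.      0.0041]
 [ 1.      0.0015 -0.0007]
 [-0.0007  0.0041 -1.    ]]
units [ 0.0005 -0.1792  0.0424] yaw 0.0106543155313652
side shutter_rib 0.6 [257.2 212.4] [-0.0304  0.0102  0.09  ]
side carriage_mark 0.88 [200.6 211.8] [-0.0749  0.1646  0.041 ]
side index_mark 0.82 [197.9 209.5] [-0.0741  0.1788  0.041 ]
```

```bash
python3 -m jog '0 0.5 0 0;0 0.8 -0.5 0;0 0.8 -2 0;0 0.8 -4 0;0 0.8 -4 0;0 0.8 -4 0'|head -4; python3 r.py; python3 - <<'E'
from h import *
a=optics.grab_frame("side")["color"][165:275,185:325]
cv2.imwrite("pics/g.png",cv2.resize(a,(700,550),interpolation=2))
E
```

```text
time: 14.0
ee_pos: [0.5661, 0.0705, 0.1834]
orientation: [1.691, 2.647, 0.001]
force: [0.3, 1.0, -0.9]
0.018 667 [ 70.1  73.   78.8 160.1 209.9 214.9 218. ]
0.018 1554 [ 70.1  77.1  88.3 166.9 200.5 211.  218. ]
0.06 735 [141.9 143.8 144.  167.8 189.3 190.  191.6]
fins [[-68, 139, 27], [-70, 140, 28], [-69, 142, 27], [-71, 143, 23], [-68, 144, 29], [-70, 145, 28], [-69, 147, 30], [-71, 148, 28], [-68, 149, 30], [-70, 150, 30], [-69, 153, 31], [-71, 154, 28], [-68, 155, 28], [-70, 156, 29], [-69, 158, 27], [-71, 159, 26], [-68, 160, 29], [-70, 161, 30], [-69, 163, 30], [-71, 164, 28], [-68, 165, 29], [-84, 165, 38], [-74, 165, 38], [-79, 165, 41], [-86, 166, 38], [-81, 166, 41], [-71, 166, 42], [-76, 166, 43], [-78, 167, 40], [-83, 167, 41], [-73, 167, 41], [-85, 168, 38], [-70, 168, 40], [-80, 168, 42], [-75, 168, 44], [-81, 169, 23], [-71, 169, 23], [-68, 170, 27], [-70, 171, 29], [-69, 173, 28], [-71, 174, 28], [-68, 175, 30], [-70, 176, 28], [-69, 178, 30], [-71, 179, 26], [-68, 180, 29], [-70, 181, 29], [-69, 184, 28], [-71, 185, 25], [-68, 186, 28], [-70, 187, 29], [-69, 189, 26], [-71, 190, 29], [-68, 191, 30], [-70, 192, 29], [-70, 194, 32], [-72, 195, 30]]
14.05
```

View pics/g.png

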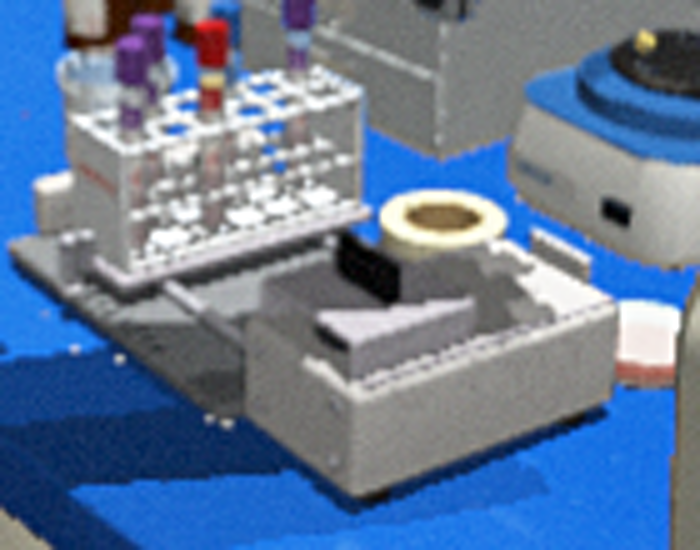

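```bash
python3 - <<'E'
from h import *
f=optics.grab_frame("side");a=cv2.imread("pics/side0.png")
for i in(a,f["color"]):
    r=i[200:245,245:290].max(2)<45;v,u=np.nonzero(r);print(r.sum(),u.mean()+245,v.mean()+200)
t=tip_of("shutter_rib","side")[0];print(t["p"],t["uv"])
E
```

```text
117 258.2393162393162 221.3846153846154
118 257.66101694915255 219.5084745762712
0.79 [257.5, 212.8]
```

```bash
python3 -c "
from workcell import job
print(job.finish_job())"
```

```text
the job is handed in; nothing more can be done
None
```

The job is handed in, though no verdict came back: the carriage pointer measured within about 1 mm of the index fin, the shutter was pushed closed to its front stop, and the arm was clear, at about 14 s on the robot's clock.

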